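# Nest the engine parts for reassembly

## Robot

A 6-joint arm with a two-finger parallel gripper is mounted at the origin on a cart in front of the work surface, level with it; the furniture and walls round the work are solid. World frame = base frame: x ahead of the robot, y to its left, z up, the work surface at z = 0. Lengths are in mm, angles in rad, forces in N, time in s.
With the tool pointing down it reaches from about 300 to 775 mm from the base axis. Payload 14.6 kg.
Tool frame: the origin (TCP) lies at the centre of the arm's flange, where the gripper is bolted on; the fingertips stand 199 mm ahead of it and the grasp point (between the pads) lies 180 mm ahead of it; z points along the fingers, y is the line along which they close (so a half turn about z gives the same grasp; the last joint's range is limited). The gripper opens to 94 mm and grips with 3 to 60 N. Pads are 16 mm wide; open, the fingers measure 119 mm over their backs; the gripper's body (75 mm by 177 mm) begins 78 mm behind the grasp point.
Start: joints at [1.069, 0.3, 1.521, -0, 1.321, -0.067], TCP at [231.673, 498.817, 404.646] pointing down, gripper open.
Joint ranges: [-3.03, 3.03], [-0.79, 2.21], [0.23, 2.52], [-1.04, 4.18], [0, 3.07], [-2.55, 2.55]. Speed limits (rad/s): [2.22, 2.22, 2.57, 3.14, 3.14, 3.14].

## Interface

Orientations are given as [roll, pitch, yaw] about the fixed x, y, z axes, in that order (R = Rz(yaw) Ry(pitch) Rx(roll)).
In Python, from cell import manip, optics, workorder gives the robot as it stands.
- The arm moves only by the tool step_arm, never from a script. Its argument "increments" is a list that holds one entry, the list of rows, each a list of 7 numbers: the turn, a rotation vector about the tool's x, y, z as a fraction of full scale, then the shift along the tool's x, y, z as a fraction of full scale, then the closure, from -1 (fully open) to 1 (shut). In form: [[[wx, wy, wz, tx, ty, tz, fingers], ...]]. A call has 1 to 5 rows; each row shifts and turns the commanded pose from where the row before left it, along the tool's axes as they then stand; what a row does not reach is not made up. Full scale, the value 1, is 40 mm for a shift and 45 degrees for a turn. A row lasts 1/10 s, in which the tool goes at most 50 mm and 8.59 degrees, less where a joint would pass 70% of its speed; a pose out of reach is approached as far as the arm can. A call with a number of a shift or a turn outside -1 to 1 is refused whole. A call with a gripper value outside its range is refused whole. The fingers move at their own pace and stop on an object; "newtons" is the grip in N (left out, the last holds). Time passes only in rows, so rows that do not move let the fingers close. It gives the time, the measured TCP pose, the force, the opening and the grip force at its end, in the units of the state.
- manip.read_state(): the state, without advancing time (a new reading comes with each control period).
- optics.camera(name): name is "side" or "top" or "wrist"; returns a dict with "frame" (420x560x3 uint8, red, green, blue), "range_z" (420x560 float32, mm along the optical axis (not along the pixel's ray), 0 where there is no reading), "mtx" (3x3 intrinsics, pixels), "cam_to_world" (4x4, takes a point from camera to world coordinates). Camera axes: x right, y down, z forward; pixel columns grow to the right and rows downward; lengths in mm; the calibration is good to about 2 mm. A picture is of the moment at which its call begins.
- workorder.sign_off(): hands the job in; it is judged then, once.
The state is a dict: "clock": time; "joints": joint angles; "qd": joint speeds; "effort": joint torques, N m; "eef_pos": TCP position; "eef_rot": TCP orientation; "wrist_force": force on the tool from outside, world axes, zero at the start; "moment": the same for the moment, N m; "finger_gap": finger opening in mm; "finger_force": force on a finger pad.
Only numpy, scipy, OpenCV 4.12 (cv2) and the standard library are available. Lean on these libraries where they do the work, as an engineer would, in place of code of your own. Each camera call takes 0.05 s, during which the arm holds its last target. There are 200 camera calls.

## Task

Put the two sprockets, the ball bearing and the spark plug each into the grey nest that matches its shape and size, so that each lies flat on the floor of its nest, inside the rim, sprockets with the hub up. The order is free. Leave the tappet and the valve spring standing where they are.

Things in the scene. Friction and masses are not known exactly. Their poses are not given: they have to be found in the camera images.
- sprocket_large_mid (a point): The larger of the two loose toothed sprockets, dark steel, 94 mm across, lying flat with its hub up: toothed disc 12 mm thick below, plain round hub 34 mm in diameter above it, 31 mm high in all, about 0.42 kg. This point is on the axis, half-way up (15.5 mm above the underside); z up along the axis. It can be gripped by the hub.
- sprocket_small_mid (a point): The smaller of the two loose toothed sprockets, dark steel, 70 mm across, lying flat with its hub up: toothed disc 12 mm thick below, plain round hub 34 mm in diameter above it, 31 mm high in all, about 0.27 kg. This point is on the axis, half-way up (15.5 mm above the underside); z up along the axis. It can be gripped by the hub.
- race_mid (a point): Loose ball bearing, a plain smooth ring of light steel with a dark red seal on its face, lying flat, 52 mm in outer diameter, 15 mm high, about 0.11 kg. This point is on its axis, half-way up (7.5 mm above the underside); z up. It can be gripped across its outer diameter.
- plug_mid (a point): Loose spark plug lying on its side, white insulator at one end and steel thread at the other, 66 mm long, about 18 to 21 mm wide and 18 mm high, about 0.04 kg. This point is the middle of its length, half-way up (9 mm above the underside); x along its length, z up. It can be gripped across its width at the middle.
- nest_large_floor (a point): Fixed to the bench. A light grey round plastic nest, 126 mm outside diameter, with a flat floor 4 mm above the bench inside a rim 8 mm wide whose top is 9 mm above the bench (5 mm above the floor); inside the rim the floor is 110 mm across and bears a flat black toothed silhouette. This point is the middle of the floor's surface; z up. It is the largest nest, for the larger sprocket.
- nest_medium_floor (a point): Fixed to the bench. A light grey round plastic nest, 102 mm outside diameter, with a flat floor 4 mm above the bench inside a rim 8 mm wide whose top is 9 mm above the bench (5 mm above the floor); inside the rim the floor is 86 mm across and bears a flat black toothed silhouette. This point is the middle of the floor's surface; z up. It is the middle-sized round nest, for the smaller sprocket.
- nest_small_floor (a point): Fixed to the bench. A light grey round plastic nest, 84 mm outside diameter, with a flat floor 4 mm above the bench inside a rim 8 mm wide whose top is 9 mm above the bench (5 mm above the floor); inside the rim the floor is 68 mm across and bears a flat black smooth ring silhouette. This point is the middle of the floor's surface; z up. It is the smallest round nest, for the bearing.
- nest_slot_floor (a point): Fixed to the bench. A light grey oblong plastic nest, 98 x 53 mm outside, with a flat floor 4 mm above the bench inside a rim 8 mm wide whose top is 9 mm above the bench (5 mm above the floor); inside the rim the floor is 82 x 37 mm and bears a flat black silhouette of a spark plug, for the spark plug (either way round). This point is the middle of the floor's surface; x along its length, z up.
- tappet_mid (a point): Bystander, to be left alone: a loose plain round steel bucket tappet, 29 mm in diameter, 22 mm high, standing on the bench among the parts. This point is on its axis, half-way up (11 mm above the bench); z up.
- spring_mid (a point): Bystander, to be left alone: a loose dark steel coil valve spring, 24 mm in diameter, 32 mm high, standing upright on the bench among the parts. This point is on its axis, half-way up (16 mm above the bench); z up.
Not all that is in view belongs to the job. Of the things that look like the part that bears plug_mid, the smaller one is meant.

How it is judged (in metres and radians):
At the end, for the whole second after the job is handed in: Sprockets and bearing flat (0.08 rad), each within 11 mm of the middle of its nest and 2 mm of its resting height; spark plug within 14 mm of the middle of the oblong nest, 2 mm in height, 0.35 rad along it; all at rest; tappet and spring still upright (0.2 rad), moved under 20 mm (horizontal distance between sprocket_large_mid and nest_large_floor below 0.011 m and z of sprocket_large_mid in the frame of nest_large_floor between 0.0135 and 0.0175 m and angle between each of sprocket_large_mid, sprocket_small_mid, race_mid's own z axis and vertical below 0.08 rad and horizontal distance between sprocket_small_mid and nest_medium_floor below 0.011 m and z of sprocket_small_mid in the frame of nest_medium_floor between 0.0135 and 0.0175 m and horizontal distance between race_mid and nest_small_floor below 0.011 m and z of race_mid in the frame of nest_small_floor between 0.0055 and 0.0095 m and horizontal distance between plug_mid and nest_slot_floor below 0.014 m and z of plug_mid in the frame of nest_slot_floor between 0.007 and 0.011 m and angle between the x axis of plug_mid and the x axis of nest_slot_floor, either way round below 0.35 rad and linear speed of each of sprocket_large, sprocket_small, race, plug below 0.02 m/s and distance of each of tappet_mid, spring_mid from where it was at the start of the episode below 0.02 m and angle between each of tappet_mid, spring_mid's own z axis and vertical below 0.2 rad); the robot touches nothing.
It fails at once if the tappet is moved more than 20 mm (distance of tappet_mid from where it was at the start of the episode above 0.02 m).
It fails at once if the valve spring is moved more than 20 mm (distance of spring_mid from where it was at the start of the episode above 0.02 m).
It also fails if it takes over 106 s, if anything falls off the work surface, if the arm or the gripper's body presses on something with over 40 N, if the wrist force passes 120 N, or if a joint passes its speed limit or range.

## Working session

There is one attempt and no reset: what is moved stays moved. The work goes in short steps, Python scripts to look and compute and a tool call to move; the robot and the scene stay as the last step left them, time stands still between calls to the robot, and variables do not carry over. Pictures are saved under pics/ and viewed, at most 14 in all, crops included, and the job is handed in when it is done.

Besides the shell and the picture viewer there is one more tool, called after ">>>" as a command line: name --argument value ..., lists and objects as JSON in quotes. step_arm: Moves the arm, as the interface text tells. Its arguments: {"type":"object","properties":{"increments":{"type":"array","items":{"type":"array","items":{"type":"array","items":{"type":"number"}}}},"newtons":{"type":"number"}},"required":["increments"]}

```bash
mkdir -p pics; cat > h.py <<'E'
import numpy as np, cv2
from cell import manip, optics, workorder
def snap(n,f):
    c=optics.camera(n); cv2.imwrite('pics/'+f+'.png',c['frame'][:,:,::-1]); np.savez('pics/'+f+'.npz',**{k:np.array(v) for k,v in c.items()}); return c
def ray(c,u,v,z):
    T=np.array(c['cam_to_world']);d=T[:3,:3]@np.linalg.solve(c['mtx'],[u,v,1.]);o=T[:3,3]
    return o+d*(z-o[2])/d[2]
E
python3 - <<'E'
from h import *
for n in('top','side'):
    c=snap(n,n+'0'); print(n,c['mtx'].tolist(),np.round(c['cam_to_world'],3).tolist())
s=manip.read_state();print(s)
E
```

```text
top [[522.434272461373, 0.0, 275.85658122860093], [0.0, 522.434272461373, 210.235076152653], [0.0, 0.0, 1.0]] [[-0.127, -0.969, 0.212, 172.036], [-0.992, 0.125, -0.021, 20.631], [-0.006, -0.213, -0.977, 1461.894], [0.0, 0.0, 0.0, 1.0]]
side [[538.7892076845454, 0.0, 267.9771961875008], [0.0, 538.7892076845454, 206.06527458604486], [0.0, 0.0, 1.0]] [[-0.995, -0.063, 0.083, 377.35], [-0.104, 0.664, -0.741, 1072.853], [-0.008, -0.745, -0.667, 1016.785], [0.0, 0.0, 0.0, 1.0]]
{'clock': 0.1, 'joints': array([ 1.06941372e+00,  3.00386773e-01,  1.52150771e+00, -2.80960809e-06,
        1.32069318e+00, -6.65783344e-02]), 'qd': array([-0.00133779, -0.00207266,  0.00062826,  0.0008897 ,  0.00193558,
        0.00097875]), 'effort': array([ 3.26100366e-03, -5.32640612e+01, -3.53286624e+01,  7.10296654e-02,
        2.35092145e-02, -8.70441954e-05]), 'eef_pos': array([231.65502046, 498.80002358, 404.16352147]), 'eef_rot': array([-3.14059967e+00, -6.34817753e-05,  2.70678904e+00]), 'wrist_force': array([ 0.41209575, -0.02490537,  0.44265138]), 'moment': array([ 0.02335053,  0.001626  , -0.01824202]), 'finger_force': 0.0, 'finger_gap': 94.03487374980502}
```

View pics/top0.png

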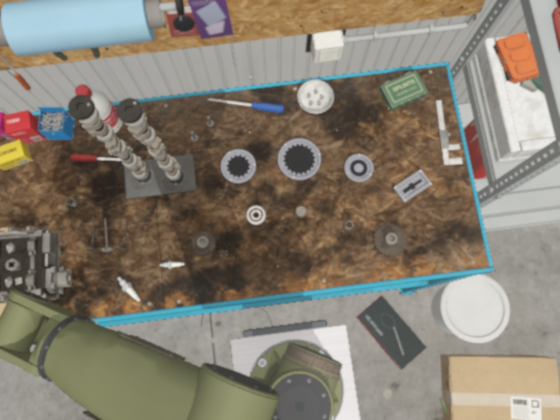

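View pics/side0.png

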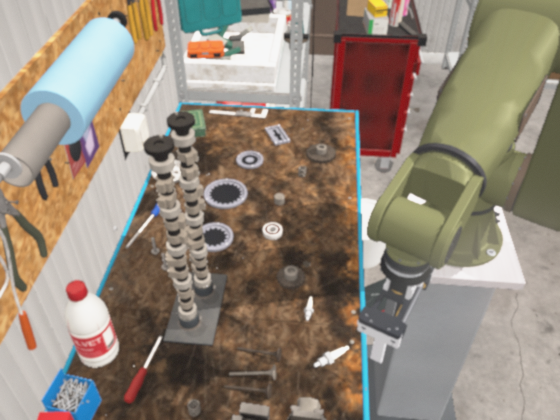

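The top view shows these parts:
- **Nests:** medium (238,166), large (299,158), small (358,167), slot (412,186).
- **Loose parts:** bearing (256,215), small sprocket (203,243), large sprocket (390,239).
- **Bystanders:** tappet (301,211), spring (348,225).
- **Plug candidates:** (172,265) and (129,288). The first is smaller, so it fits the description. I'll confirm it in a crop.

```bash
python3 - <<'E'
from h import *
c=np.load('pics/top0.npz')
im=c['frame'][:,:,::-1]
cv2.imwrite('pics/crop0.png',cv2.resize(im[135:310,100:440],None,fx=2.35,fy=2.35,interpolation=cv2.INTER_CUBIC))
for n,u,v,z in [('nM',238,166,4),('nL',299,158,4),('nS',358,167,4),('slot',412,186,4),('race',256,215,15),('tap',301,211,22),('spr',348,225,32),('sS',203,243,31),('sL',390,239,31),('plug',172,265,9),('plugbig',129,288,9),('sleft',159,265,9),('sright',185,265,9),('bl',118,277,9),('br',141,300,9)]:
    print(n,np.round(ray(c,u,v,z)))
E
```

```text
nM [633.  82.   4.]
nL [634. -98.   4.]
nS [ 585. -264.    4.]
slot [ 509. -409.    4.]
race [479.  47.  15.]
tap [473. -81.  22.]
spr [ 415. -204.   32.]
sS [416. 201.  31.]
sL [ 361. -313.   31.]
plug [369. 296.   9.]
plugbig [321. 419.   9.]
sleft [374. 332.   9.]
sright [365. 260.   9.]
bl [355. 448.   9.]
br [284. 389.   9.]
```

View pics/crop0.png

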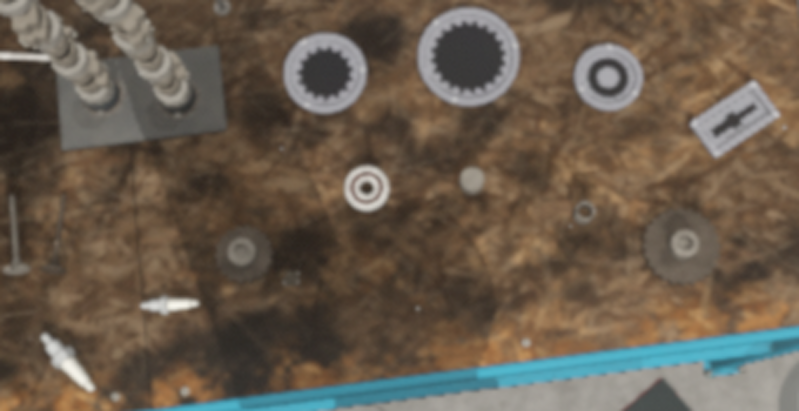

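The crop confirms the meant plug at top pixel (172,265). The other one is clearly longer and thicker. Next I'll use depth to refine the centres and check what the small thing near the small sprocket is.

```bash
python3 - <<'E'
from h import *
c=np.load('pics/top0.npz');R=c['range_z'];T=c['cam_to_world']
v,u=np.mgrid[:420,:560]
P=np.stack([(u-c['mtx'][0,2])/c['mtx'][0,0]*R,(v-c['mtx'][1,2])/c['mtx'][1,1]*R,R],-1)@T[:3,:3].T+T[:3,3]
for n,a,b in [('near sS',224,254),('spr',348,225),('tap',301,211),('sS',203,243),('sL',390,239),('race',256,215),('plug',172,265),('bench',260,260)]:
    q=P[b-10:b+11,a-10:a+11].reshape(-1,3);h=q[:,2]; m=h>h.max()-5
    print(n,np.round(np.percentile(h,[5,50,90,98,100]),1), np.round(q[m].mean(0)),m.sum())
# nests: light grey blobs contours
im=c['frame'].astype(int)
sat=im.max(2)-im.min(2)
m=((sat<30)&(im.mean(2)>115)).astype(np.uint8)
for n,a,b in [('nM',238,166),('nL',299,158),('nS',358,167),('slot',412,186)]:
    mm=np.zeros_like(m);mm[b-26:b+26,a-26:a+26]=m[b-26:b+26,a-26:a+26]
    p=cv2.findNonZero(mm);k,l,s,_=cv2.connectedComponentsWithStats(mm)
    i=1+s[1:,4].argmax();p=cv2.convexHull(cv2.findNonZero((l==i).astype(np.uint8)))
    r=cv2.minAreaRect(p);(x,y),rr=cv2.minEnclosingCircle(p)
    print(n,s[i],np.round(r[0],1),np.round(r[1]),r[2],np.round(ray(c,*r[0],9),1),np.round(ray(c,x,y,9),1))
    if n=='slot': print([np.round(ray(c,*t,9)) for t in cv2.boxPoints(r)])
E
```

```text
near sS [-6.7000e+00 -4.0000e-01  3.8000e+00  7.3000e+00  1.4619e+03] [ 172.   21. 1462.] 1
spr [  -5.9    0.    13.4   31.1 1461.9] [ 172.   21. 1462.] 1
tap [-5.2  0.  21.7 25.9 28.4] [472. -79.  26.] 22
sS [1.4000e+00 1.3000e+01 2.9000e+01 3.4000e+01 1.4619e+03] [ 172.   21. 1462.] 1
sL [   7.4   13.7   29.8   33.3 1461.9] [ 172.   21. 1462.] 1
race [  -4.6    8.4   16.8   19.3 1461.9] [ 172.   21. 1462.] 4
plug [-5.6000e+00  4.0000e-01  1.3900e+01  1.9000e+01  1.4619e+03] [ 172.   21. 1462.] 1
bench [-5.8000e+00 -5.0000e-01  3.2000e+00  5.3000e+00  1.4619e+03] [ 172.   21. 1462.] 2
nM [221 149  35  34 605] [238.  165.5] [33. 34.] 90.0 [632.9  81.3   9. ] [631.8  81.8   9. ]
nL [278 138  43  42 788] [299.  158.5] [41. 42.] 90.0 [631.2 -97.1   9. ] [630.5 -97.2   9. ]
nS [344 153  30  30 460] [358.7 167.6] [30. 28.] 26.56505012512207 [ 581.7 -264.7    9. ] [ 582.3 -265.     9. ]
slot [394 169  38  34 600] [412.3 185.3] [20. 35.] 56.3099365234375 [ 509.7 -408.8    9. ] [ 509.  -409.1    9. ]
[array([ 513., -352.,    9.]), array([ 559., -444.,    9.]), array([ 507., -466.,    9.]), array([ 461., -374.,    9.])]
```

>>> step_arm --increments '[[[0, 0, 0.181, 0, 0, 0, -1], [0, 0, 0.181, 0, 0, 0, -1], [0, 0, 0.181, 0, 0, 0, -1], [0, 0, 0.181, 0, 0, 0, -1]]]'

```text
clock: 0.5
eef_pos: [231.7, 498.8, 404.3]
eef_rot: [-3.141, 0.0, 2.132]
wrist_force: [0.6, 1.0, 0.2]
finger_gap: 94.1
finger_force: 0.0
```

>>> step_arm --increments '[[[0, 0, 0.181, 0, 0, 0, -1], [0, 0, 0.181, 0, 0, 0, -1], [0, 0, 0.181, 0, 0, 0, -1], [0, 0, 0.181, 0, 0, 0, -1], [0, 0, 0, 0, 0, 0, -1]]]'

```text
clock: 1.0
eef_pos: [231.7, 498.8, 404.4]
eef_rot: [-3.141, 0.001, 1.567]
wrist_force: [0.7, -0.2, -0.2]
finger_gap: 94.3
finger_force: 0.0
```

>>> step_arm --increments '[[[0, 0, 0, -0.85, 0.57, 0.25, -1], [0, 0, 0, -0.85, 0.57, 0.25, -1], [0, 0, 0, -0.85, 0.57, 0.25, -1]]]'

```text
clock: 1.3
eef_pos: [300.3, 395.5, 374.1]
eef_rot: [-3.141, 0.0, 1.575]
wrist_force: [0.3, 1.1, 0.6]
finger_gap: 93.9
finger_force: 0.0
```

>>> step_arm --increments '[[[0, 0, 0, -0.85, 0.57, 0.25, -1], [0, 0, 0, -0.85, 0.57, 0.25, -1], [0, 0, 0, -0.85, 0.57, 0.25, -1], [0, 0, 0, 0, 0, 0, -1], [0, 0, 0, 0, 0, 0, -1]]]'

```text
clock: 1.8
eef_pos: [368.5, 294.3, 344.6]
eef_rot: [-3.141, 0.0, 1.571]
wrist_force: [-0.3, -0.2, 0.3]
finger_gap: 94.2
finger_force: 0.0
```

```bash
python3 - <<'E'
from h import *
c=snap('wrist','w0');print(np.round(c['cam_to_world'],3).tolist(),c['mtx'].tolist())
E
```

```text
[[1.0, 0.001, -0.001, 368.259], [0.001, -0.969, -0.248, 367.022], [-0.001, 0.248, -0.969, 324.487], [0.0, 0.0, 0.0, 1.0]] [[290.56454779046334, 0.0, 277.89286901147256], [0.0, 290.56454779046334, 214.72715283136296], [0.0, 0.0, 1.0]]
```

View pics/w0.png

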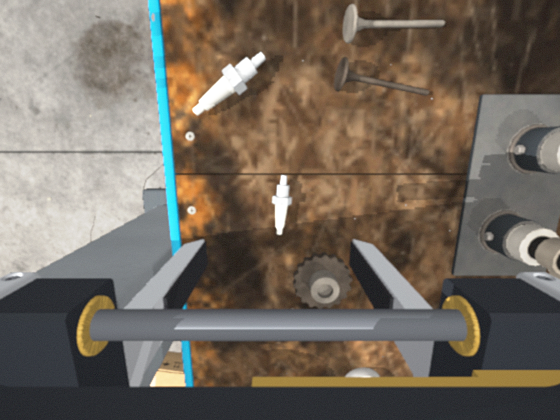

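The wrist view shows the small plug at (281,205), with tips at (283,176) and (280,235), and the larger decoy at (230,85). The small sprocket's hub top is at about (322,288).

```bash
cat >> h.py <<'E'
def blob(c,f,box):
    u0,v0,u1,v1=box;im=c['frame'].astype(int);m=np.zeros(im.shape[:2],np.uint8);m[v0:v1,u0:u1]=f(im)[v0:v1,u0:u1]
    k,l,s,ce=cv2.connectedComponentsWithStats(m);i=1+s[1:,4].argmax()
    p=cv2.convexHull(cv2.findNonZero((l==i).astype(np.uint8)));return s[i],cv2.minAreaRect(p),cv2.minEnclosingCircle(p)
E
python3 - <<'E'
from h import *
c=np.load('pics/w0.npz')
s,r,e=blob(c,lambda i:(i.min(2)>130),(265,160,300,250));print(s,r)
b=[ray(c,*p,9)[:2] for p in cv2.boxPoints(r)]
L=sorted([(np.hypot(*(b[i]-b[(i+1)%4])),i) for i in range(4)]);i=L[-1][1];d=b[(i+1)%4]-b[i]
print(np.round(np.mean(b,0),1),L,'ang',np.degrees(np.arctan2(d[1],d[0])))
print('sS hub',ray(c,322,288,31))
im=c['frame'][250:320,280:370,::-1];cv2.imwrite('pics/w0c.png',cv2.resize(im,None,fx=6,fy=6,interpolation=cv2.INTER_CUBIC))
E
```

```text
[272 175  20  60 688] ((281.5, 204.5), (59.0, 19.0), 90.0)
[372.1 297.1] [(np.float64(20.574746228457045), 0), (np.float64(21.663390029693076), 2), (np.float64(67.0957582664896), 1), (np.float64(67.09597708552265), 3)] ang 89.74490129007705
sS hub [417.2891226  207.57979918  31.        ]
```

View pics/w0c.png

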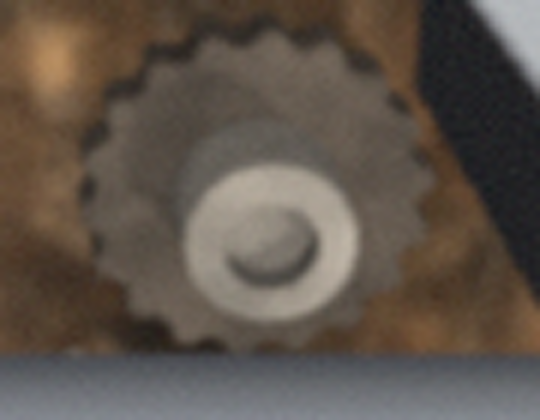

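>>> step_arm --increments '[[[0, 0, 0, 0.07, 0.09, 0.9, -1], [0, 0, 0, 0, 0, 0.9, -1], [0, 0, 0, 0, 0, 0.9, -1], [0, 0, 0, 0, 0, 0.6, -1], [0, 0, 0, 0, 0, 0.15, -1]]]'

```text
clock: 2.35
eef_pos: [370.8, 298.2, 204.6]
eef_rot: [-3.139, 0.002, 1.573]
wrist_force: [-0.1, 0.0, -0.3]
finger_gap: 94.2
finger_force: 0.0
```

>>> step_arm --increments '[[[0, 0, 0, 0, 0, 0, 1], [0, 0, 0, 0, 0, 0, 1], [0, 0, 0, 0, 0, 0, 1], [0, 0, 0, 0, 0, 0, 1], [0, 0, 0, 0, 0, 0, 1]]]' --newtons 15

```text
clock: 2.85
eef_pos: [371.9, 297.5, 207.3]
eef_rot: [3.141, -0.001, 1.57]
wrist_force: [-0.6, 0.1, 0.3]
finger_gap: 57.5
finger_force: 0.0
```

>>> step_arm --increments '[[[0, 0, 0, 0, 0, 0, 1], [0, 0, 0, 0, 0, 0, 1], [0, 0, 0, 0, 0, 0, 1], [0, 0, 0, 0, 0, 0, 1], [0, 0, 0, 0, 0, 0, 1]]]'

```text
clock: 3.35
eef_pos: [371.8, 297.4, 206.6]
eef_rot: [-3.142, 0.0, 1.57]
wrist_force: [0.1, -0.8, -0.6]
finger_gap: 18.4
finger_force: 14.5
```

>>> step_arm --increments '[[[0, 0, 0, 0, 0, -0.7, 1], [0, 0, 0, 0, 0, -1, 1], [0, 0, 0, -0.9, 0.2, -0.5, 1], [0, 0, 0, -0.98, 0.19, 0, 1], [0, 0, 0, -0.98, 0.19, 0, 1]]]'

```text
clock: 3.85
eef_pos: [394.8, 181.8, 295.3]
eef_rot: [3.14, -0.0, 1.571]
wrist_force: [1.5, 0.6, -1.0]
finger_gap: 18.4
finger_force: 14.5
```

>>> step_arm --increments '[[[0, 0, 0, -0.98, 0.19, 0, 1], [0, 0, 0, -0.98, 0.19, 0, 1], [0, 0, 0, -0.98, 0.19, 0, 1], [0, 0, 0, -0.98, 0.19, 0, 1], [0, 0, 0, -0.98, 0.19, 0, 1]]]'

```text
clock: 4.35
eef_pos: [432.6, -14.7, 294.8]
eef_rot: [3.141, 0.0, 1.57]
wrist_force: [0.1, 1.3, -0.6]
finger_gap: 18.1
finger_force: 14.5
```

>>> step_arm --increments '[[[0, 0, 0, -0.98, 0.19, 0, 1], [0, 0, 0, -0.98, 0.19, 0, 1], [0, 0, 0, -0.98, 0.19, 0, 1], [0, 0, 0, -0.98, 0.19, 0, 1], [0, 0, 0, -0.98, 0.19, 0, 1]]]'

```text
clock: 4.85
eef_pos: [470.4, -210.8, 294.6]
eef_rot: [-3.142, -0.0, 1.569]
wrist_force: [0.9, 0.7, 0.0]
finger_gap: 18.4
finger_force: 14.5
```

>>> step_arm --increments '[[[0, 0, 0, -0.98, 0.19, 0, 1], [0, 0, 0, -0.98, 0.19, 0, 1], [0, 0, 0, -0.5, 0.19, 0, 1], [0, 0, 0, 0, 0, 0, 1], [0, 0, 0, 0, 0, 0, 1]]]'

```text
clock: 5.35
eef_pos: [492.9, -307.3, 294.2]
eef_rot: [-3.141, -0.001, 1.569]
wrist_force: [-0.4, 0.7, -0.6]
finger_gap: 18.5
finger_force: 14.5
```

```bash
python3 - <<'E'
from h import *
c=snap('wrist','w1')
E
```

```text
(no output)
```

View pics/w1.png

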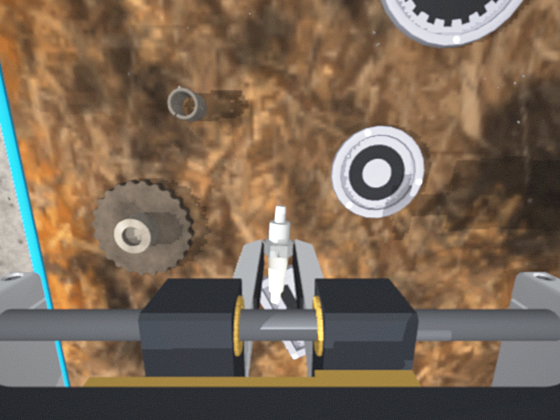

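The wrist view shows the plug held straight at (279,250), the small nest at (378,171), the large sprocket's hub at (132,236) and the spring at (185,102). The slot is partly hidden under the plug, so I'll move over it, turn and look again.

>>> step_arm --increments '[[[0, 0, 0, -0.85, 0.14, 0, 1], [0, 0, 0, -0.85, 0.14, 0, 1], [0, 0, 0, -0.84, 0.14, 0, 1], [0, 0, -0.16, 0, 0, 0, 1], [0, 0, -0.16, 0, 0, 0, 1]]]'

```text
clock: 5.9
eef_pos: [509.8, -408.7, 294.4]
eef_rot: [-3.141, -0.001, 1.826]
wrist_force: [0.7, 1.3, -0.8]
finger_gap: 17.9
finger_force: 14.5
```

>>> step_arm --increments '[[[0, 0, -0.16, 0, 0, 0, 1], [0, 0, -0.14, 0, 0, 0, 1], [0, 0, 0, 0, 0, 0, 1], [0, 0, 0, 0, 0, 0, 1]]]'

```text
clock: 6.3
eef_pos: [509.9, -408.3, 294.8]
eef_rot: [3.142, -0.0, 2.054]
wrist_force: [-0.5, -0.5, -0.8]
finger_gap: 18.5
finger_force: 14.5
```

```bash
python3 - <<'E'
from h import *
c1=np.load('pics/w1.npz')
g=lambda i:(i.min(2)>150)
s,r,e=blob(c1,g,(320,115,440,225));print('nS',s,e,ray(c1,*e[0],9), ray(c1,*r[0],9))
print('sL',ray(c1,132,236,31))
c=snap('wrist','w2')
im=c['frame'][120:380,160:400,::-1];cv2.imwrite('pics/w2c.png',cv2.resize(im,None,fx=2.3,fy=2.3))
E
```

```text
nS [ 331  126   93   92 4065] ((377.4842834472656, 171.5137481689453), 48.109371185302734) [ 582.71152419 -261.8514972     9.        ] [ 582.27150206 -261.83856619    9.        ]
sL [ 363.888613   -315.78528493   31.        ]
```

View pics/w2c.png

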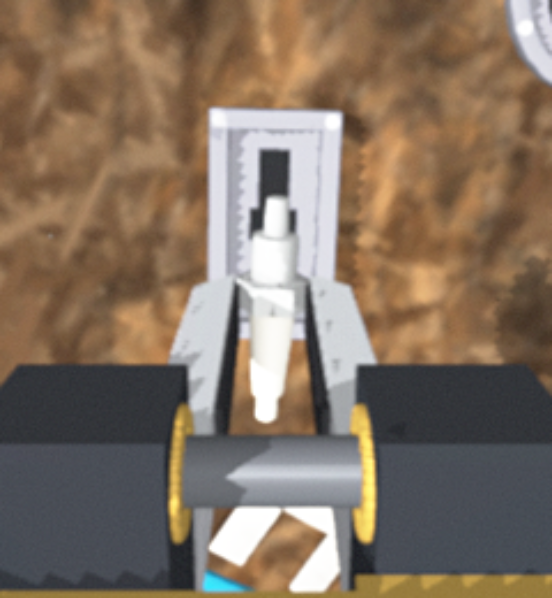

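The crop shows the slot with its far corners at crop (209,109) and (342,113) and its axis aligned with the held plug.

```bash
python3 - <<'E'
from h import *
c=np.load('pics/w2.npz')
q=lambda a,b:ray(c,160+a/2.3,120+b/2.3,9)[:2]
A,B,C,D=q(209,109),q(342,113),q(209,275),q(333,275)
d=(C-A)/np.hypot(*(C-A))+(D-B)/np.hypot(*(D-B));d/=np.hypot(*d)
print(A,B,np.hypot(*(A-B)),'axis',np.degrees(np.arctan2(*d[::-1])),'ctr',(A+B)/2+49*d)
E
```

```text
[ 465.59218966 -376.26767847] [ 512.7520699  -353.26856403] 52.469167796878 axis -63.80598028721655 ctr [ 510.8013275  -408.73603916]
```

>>> step_arm --increments '[[[0, 0, 0, 0, 0, 0.9, 1], [0, 0, 0, 0, 0, 0.8, 1], [0, 0, 0, 0, 0, 0.3, 1], [0, 0, 0, 0, 0, 0.1, 1], [0, 0, 0, 0, 0, 0, 1]]]'

```text
clock: 6.85
eef_pos: [509.9, -409.2, 211.4]
eef_rot: [3.141, 0.0, 2.056]
wrist_force: [-0.2, 0.1, -0.4]
finger_gap: 18.1
finger_force: 15.0
```

>>> step_arm --increments '[[[0, 0, 0, 0, 0, 0, 1], [0, 0, 0, 0, 0, 0, 1]]]'

```text
clock: 7.05
eef_pos: [509.9, -409.2, 211.6]
eef_rot: [3.141, 0.001, 2.056]
wrist_force: [0.3, 0.5, 0.2]
finger_gap: 17.9
finger_force: 15.0
```

>>> step_arm --increments '[[[0, 0, 0, 0, 0, 0, -1], [0, 0, 0, 0, 0, 0, -1], [0, 0, 0, 0, 0, 0, -1], [0, 0, 0, 0, 0, 0, -1], [0, 0, 0, 0, 0, -0.5, -1]]]'

```text
clock: 7.55
eef_pos: [509.3, -408.8, 228.4]
eef_rot: [-3.14, -0.004, 2.056]
wrist_force: [-0.6, -1.1, -0.3]
finger_gap: 54.6
finger_force: 0.0
```

>>> step_arm --increments '[[[0, 0, 0, 0, 0, -0.8, -1], [0, 0, 0.155, 0, 0, -1, -1], [0, 0, 0.155, 0, 0, -0.8, -1], [0, 0, 0.155, 0, 0, 0, -1], [0, 0, 0.153, 0, 0, 0, -1]]]'

```text
clock: 8.05
eef_pos: [509.7, -409.1, 336.0]
eef_rot: [3.14, 0.001, 1.566]
wrist_force: [0.3, 0.1, 0.4]
finger_gap: 92.6
finger_force: 0.0
```

>>> step_arm --increments '[[[0, 0, 0, 0.58, -0.91, 0, -1], [0, 0, 0, 0.58, -0.91, 0, -1], [0, 0, 0, 0.58, -0.91, 0, -1], [0, 0, 0, 0.58, -0.91, 0, -1], [0, 0, 0, 0, 0, 0, -1]]]'

```text
clock: 8.55
eef_pos: [361.2, -314.2, 334.3]
eef_rot: [-3.14, -0.002, 1.571]
wrist_force: [0.5, -0.2, -0.3]
finger_gap: 93.8
finger_force: 0.0
```

>>> step_arm --increments '[[[0, 0, 0, 0, 0, 0, -1]]]'

```text
clock: 8.65
eef_pos: [363.9, -316.4, 335.4]
eef_rot: [3.14, 0.001, 1.571]
wrist_force: [0.3, -0.6, -0.8]
finger_gap: 94.0
finger_force: 0.0
```

```bash
python3 - <<'E'
from h import *
c=snap('wrist','w3')
E
```

```text
(no output)
```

View pics/w3.png

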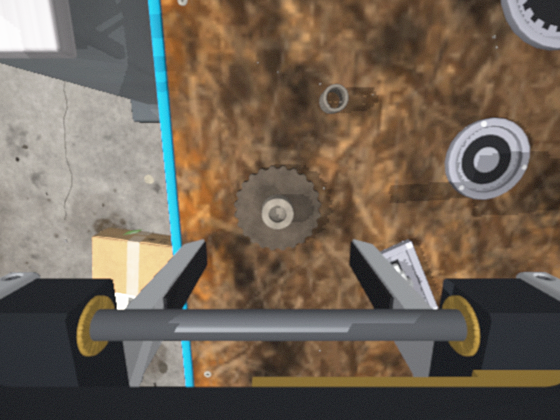

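The hub top is at (277,214) in the wrist view, with the disc centred at (278,207).

```bash
python3 - <<'E'
from h import *
c=np.load('pics/w3.npz')
print(ray(c,277.3,214,31),ray(c,278,207,12),manip.read_state()['eef_pos'])
s,r,e=blob(c,lambda i:(i.mean(2)>130),(255,190,300,240));print(s,e,ray(c,*e[0],31))
E
```

```text
[ 363.37460328 -316.01646523   31.        ] [ 364.10034731 -313.12340563   12.        ] [ 364.51605804 -316.74112222  335.31177804]
[262 199  31  30 624] ((276.9698791503906, 213.46385192871094), 15.960867881774902) [ 363.04170289 -315.45833581   31.        ]
```

>>> step_arm --increments '[[[0, 0, 0, 0.025, -0.025, 0.9, -1], [0, 0, 0, 0, 0, 0.9, -1], [0, 0, 0, 0, 0, 0.8, -1], [0, 0, 0, 0, 0, 0.3, -1], [0, 0, 0, 0, 0, 0.1, -1]]]'

```text
clock: 9.2
eef_pos: [363.6, -315.7, 213.7]
eef_rot: [-3.14, -0.001, 1.571]
wrist_force: [0.5, -0.2, 0.0]
finger_gap: 93.6
finger_force: 0.0
```

>>> step_arm --increments '[[[0, 0, 0, 0, 0, 0, 1], [0, 0, 0, 0, 0, 0, 1], [0, 0, 0, 0, 0, 0, 1], [0, 0, 0, 0, 0, 0, 1], [0, 0, 0, 0, 0, 0, 1]]]' --newtons 35

```text
clock: 9.7
eef_pos: [363.2, -315.4, 215.1]
eef_rot: [3.141, 0.001, 1.571]
wrist_force: [-0.4, -0.2, -0.4]
finger_gap: 57.4
finger_force: 0.0
```

>>> step_arm --increments '[[[0, 0, 0, 0, 0, 0, 1], [0, 0, 0, 0, 0, 0, 1], [0, 0, 0, 0, 0, 0, 1], [0, 0, 0, 0, 0, 0, 1], [0, 0, 0, 0, 0, 0, 1]]]'

```text
clock: 10.2
eef_pos: [363.1, -315.4, 214.7]
eef_rot: [3.142, 0.0, 1.571]
wrist_force: [0.9, 0.3, 0.5]
finger_gap: 32.8
finger_force: 35.0
```

>>> step_arm --increments '[[[0, 0, 0, 0, 0, -0.6, 1], [0, 0, 0, 0, 0, -0.8, 1], [0, 0, 0, 0, 0, -0.6, 1], [0, 0, 0, 0.6, 0.7, 0, 1], [0, 0, 0, 0.68, 0.84, 0, 1]]]'

```text
clock: 10.7
eef_pos: [424.7, -264.0, 295.0]
eef_rot: [3.141, 0.0, 1.568]
wrist_force: [1.4, -0.3, -6.1]
finger_gap: 33.0
finger_force: 35.0
```

>>> step_arm --increments '[[[0, 0, 0, 0.68, 0.84, 0, 1], [0, 0, 0, 0.68, 0.84, 0, 1], [0, 0, 0, 0.68, 0.84, 0, 1], [0, 0, 0, 0.68, 0.84, 0, 1], [0, 0, 0, 0.68, 0.84, 0, 1]]]'

```text
clock: 11.2
eef_pos: [593.7, -126.6, 293.8]
eef_rot: [-3.14, -0.0, 1.571]
wrist_force: [1.1, -1.3, -4.8]
finger_gap: 33.2
finger_force: 35.0
```

>>> step_arm --increments '[[[0, 0, 0, 0.78, 0.94, 0, 1], [0, 0, 0, 0, 0, 0, 1], [0, 0, 0, 0, 0, 0, 1], [0, 0, 0, 0, 0, 0, 1]]]'

```text
clock: 11.6
eef_pos: [629.7, -97.4, 293.9]
eef_rot: [-3.14, -0.0, 1.571]
wrist_force: [-0.5, -0.6, -4.2]
finger_gap: 33.1
finger_force: 35.0
```

```bash
python3 - <<'E'
from h import *
c=snap('wrist','w4');print(manip.read_state()['eef_pos'])
im=c['frame'][60:320,120:460,::-1];cv2.imwrite('pics/w4c.png',cv2.resize(im,None,fx=2.3,fy=2.3))
E
```

```text
[629.65225225 -97.65329431 294.3095619 ]
```

View pics/w4c.png

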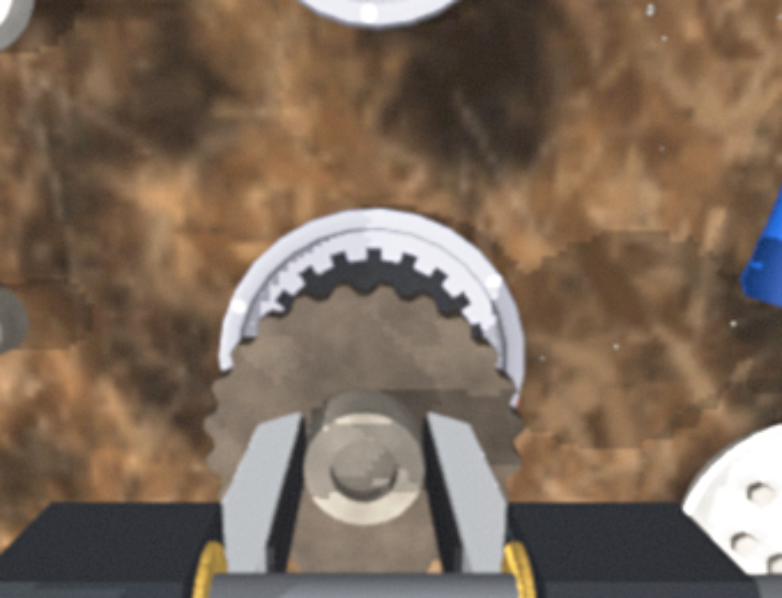

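The crop shows the nest rim's outer edge at about crop (220,350), (372,208) and (525,360), with the disc held level above it.

```bash
python3 - <<'E'
from h import *
c=np.load('pics/w4.npz');im=c['frame'].astype(int)
m=((im.min(2)>135)&(im.max(2)-im.min(2)<40)).astype(np.uint8);m[:150]=0;m[225:]=0;m[:,:212]=0;m[:,352:]=0
h=cv2.convexHull(cv2.findNonZero(m))[:,0]
P=np.array([ray(c,*p,9)[:2] for p in h if p[1]<220])
A=np.c_[2*P,np.ones(len(P))];x=np.linalg.lstsq(A,(P**2).sum(1),rcond=None)[0]
print(len(P),x[:2],np.sqrt(x[2]+x[:2]@x[:2]))
# top-of-arc with r 63
top=ray(c,120+372/2.3,60+208/2.3,9);l=ray(c,120+220/2.3,60+350/2.3,9);r=ray(c,120+525/2.3,60+360/2.3,9);print(top,l,r)
E
```

```text
26 [632.11267706 -95.70192827] 62.6629977489105
[632.35669199 -33.33527623   9.        ] [570.48620421 -89.99459266   9.        ] [695.21950789 -94.12861688   9.        ]
```

>>> step_arm --increments '[[[0, 0, 0, 0.04, 0.06, 0.7, 1], [0, 0, 0, 0, 0, 0.6, 1], [0, 0, 0, 0, 0, 0.4, 1], [0, 0, 0, 0, 0, 0.18, 1], [0, 0, 0, 0, 0, 0, 1]]]'

```text
clock: 12.15
eef_pos: [632.5, -95.8, 219.4]
eef_rot: [-3.141, 0.0, 1.571]
wrist_force: [0.6, 0.3, -5.6]
finger_gap: 33.4
finger_force: 35.0
```

>>> step_arm --increments '[[[0, 0, 0, 0, 0, 0, 1], [0, 0, 0, 0, 0, 0, 1]]]'

```text
clock: 12.35
eef_pos: [632.8, -95.4, 220.3]
eef_rot: [3.14, 0.0, 1.571]
wrist_force: [-0.5, 0.0, -4.5]
finger_gap: 32.9
finger_force: 35.0
```

>>> step_arm --increments '[[[0, 0, 0, 0, 0, 0.02, 1], [0, 0, 0, 0, 0, 0, -1], [0, 0, 0, 0, 0, 0, -1], [0, 0, 0, 0, 0, 0, -1], [0, 0, 0, 0, 0, 0, -1]]]'

```text
clock: 12.85
eef_pos: [632.7, -95.3, 219.0]
eef_rot: [3.141, 0.0, 1.571]
wrist_force: [0.5, -0.1, 0.5]
finger_gap: 61.8
finger_force: 0.0
```

>>> step_arm --increments '[[[0, 0, 0, 0, 0, -0.5, -1], [0, 0, 0, 0, 0, -0.8, -1], [0, 0, 0, 0, 0, -0.8, -1], [0, 0, 0, 0, 0, -0.6, -1]]]'

```text
clock: 13.25
eef_pos: [632.6, -95.3, 329.0]
eef_rot: [3.14, 0.0, 1.571]
wrist_force: [0.2, -0.3, -0.3]
finger_gap: 92.9
finger_force: 0.0
```

>>> step_arm --increments '[[[0, 0, 0, 0.71, -0.77, 0, -1], [0, 0, 0, 0.71, -0.77, 0, -1], [0, 0, 0, 0.71, -0.77, 0, -1], [0, 0, 0, 0.71, -0.77, 0, -1], [0, 0, 0, 0.71, -0.77, 0, -1]]]'

```text
clock: 13.75
eef_pos: [477.2, 47.6, 326.9]
eef_rot: [3.141, -0.0, 1.571]
wrist_force: [1.8, -0.4, -0.0]
finger_gap: 93.5
finger_force: 0.0
```

>>> step_arm --increments '[[[0, 0, 0, 0, 0, 0, -1], [0, 0, 0, 0, 0, 0, -1]]]'

```text
clock: 13.95
eef_pos: [478.6, 47.0, 327.3]
eef_rot: [3.14, 0.0, 1.572]
wrist_force: [0.2, 0.0, -0.1]
finger_gap: 94.3
finger_force: 0.0
```

```bash
python3 - <<'E'
from h import *
c=snap('wrist','w5');print(manip.read_state()['eef_pos'])
E
```

```text
[479.03856391  46.44956858 327.10382599]
```

View pics/w5.png

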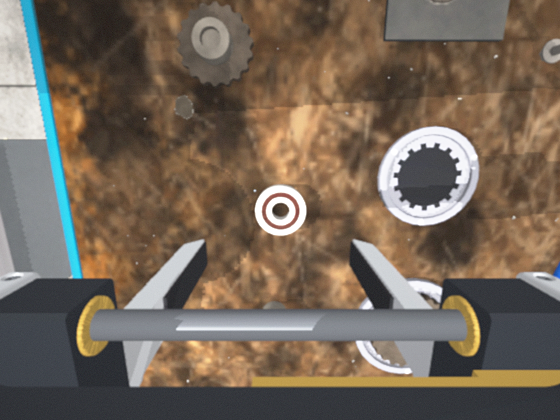

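The bearing is at (280,210), the medium nest at (429,175), the small sprocket at (213,40) and a small low nut at (184,106).

```bash
python3 - <<'E'
from h import *
c=np.load('pics/w5.npz')
w=lambda i:((i.min(2)>140))
s,r,e=blob(c,w,(245,175,315,245));print('race',s,e,r[:2],ray(c,*e[0],15))
s,r,e=blob(c,lambda i:(i.min(2)>135)&(i.max(2)-i.min(2)<40),(365,115,490,235));print('nM',s,e,ray(c,*r[0],9),ray(c,*e[0],9))
print('nut',ray(c,184,106,5),'sS',ray(c,211,38,31))
E
```

```text
race [ 255  184   52   52 1046] ((280.08740234375, 209.8201904296875), 26.00421905517578) ((280.0000305175781, 210.00001525878906), (50.91168212890625, 50.91168212890625)) [480.97208341  50.0842521   15.        ]
nM [ 377  126  102  100 4820] ((429.3216247558594, 176.26052856445312), 53.136714935302734) [633.3065633   85.38988503   9.        ] [633.88488929  84.26002856   9.        ]
nut [386.57164628 152.05998228   5.        ] sS [421.63013158 203.69539582  31.        ]
```

>>> step_arm --increments '[[[0, 0, 0, 0.09, 0.05, 0.9, -1], [0, 0, 0, 0, 0, 0.9, -1], [0, 0, 0, 0, 0, 0.8, -1], [0, 0, 0, 0, 0, 0.33, -1], [0, 0, 0, 0, 0, 0.1, -1]]]'

```text
clock: 14.5
eef_pos: [481.0, 49.7, 204.4]
eef_rot: [-3.14, 0.0, 1.57]
wrist_force: [0.5, 0.1, 0.4]
finger_gap: 94.2
finger_force: 0.0
```

>>> step_arm --increments '[[[0, 0, 0, 0, 0, 0, 1], [0, 0, 0, 0, 0, 0, 1], [0, 0, 0, 0, 0, 0, 1], [0, 0, 0, 0, 0, 0, 1], [0, 0, 0, 0, 0, 0, 1]]]' --newtons 25

```text
clock: 15.0
eef_pos: [480.7, 50.3, 206.0]
eef_rot: [3.141, -0.0, 1.571]
wrist_force: [0.3, -0.3, 0.8]
finger_gap: 57.4
finger_force: 0.0
```

>>> step_arm --increments '[[[0, 0, 0, 0, 0, 0, 1], [0, 0, 0, 0, 0, 0, 1], [0, 0, 0, 0, 0, 0, 1]]]'

```text
clock: 15.3
eef_pos: [480.7, 50.3, 205.7]
eef_rot: [3.141, -0.0, 1.571]
wrist_force: [-0.7, 0.4, 6.7]
finger_gap: 51.0
finger_force: 25.0
```

>>> step_arm --increments '[[[0, 0, 0, 0, 0, -0.5, 1], [0, 0, 0, 0, 0, -0.8, 1], [0, 0, 0, 0, 0, -0.7, 1], [0, 0, 0, -0.98, 0.32, 0, 1], [0, 0, 0, -0.98, 0.32, 0, 1]]]'

```text
clock: 15.8
eef_pos: [506.4, -28.6, 286.3]
eef_rot: [3.14, 0.0, 1.573]
wrist_force: [0.8, 0.1, -1.7]
finger_gap: 51.0
finger_force: 25.0
```

>>> step_arm --increments '[[[0, 0, 0, -0.98, 0.32, 0, 1], [0, 0, 0, -0.98, 0.32, 0, 1], [0, 0, 0, -0.98, 0.32, 0, 1], [0, 0, 0, -0.98, 0.32, 0, 1], [0, 0, 0, -0.98, 0.32, 0, 1]]]'

```text
clock: 16.3
eef_pos: [570.4, -225.8, 285.0]
eef_rot: [-3.141, -0.0, 1.571]
wrist_force: [1.3, 0.5, -0.8]
finger_gap: 50.9
finger_force: 25.0
```

>>> step_arm --increments '[[[0, 0, 0, -0.97, 0.3, 0, 1], [0, 0, 0, 0, 0, 0, 1], [0, 0, 0, 0, 0, 0, 1], [0, 0, 0, 0, 0, 0, 1]]]'

```text
clock: 16.7
eef_pos: [582.2, -262.1, 285.1]
eef_rot: [-3.141, -0.001, 1.572]
wrist_force: [0.1, 1.1, -0.2]
finger_gap: 50.7
finger_force: 25.0
```

```bash
python3 - <<'E'
from h import *
c=snap('wrist','w6');print(manip.read_state()['eef_pos'])
im=c['frame'][100:320,140:420,::-1];cv2.imwrite('pics/w6c.png',cv2.resize(im,None,fx=2.5,fy=2.5))
E
```

```text
[ 582.23804908 -261.87869344  285.33576891]
```

View pics/w6c.png

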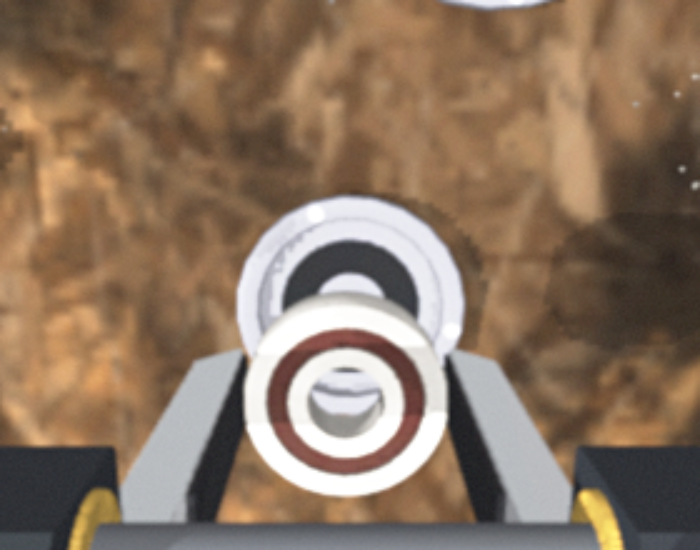

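The crop shows the nest's outer edge at crop (238,297), (350,196) and (465,297), with the bearing held level.

```bash
python3 - <<'E'
from h import *
c=np.load('pics/w6.npz')
for a,b in((238,297),(350,196),(465,297)): print(ray(c,140+a/2.5,100+b/2.5,9))
E
```

```text
[ 542.66155367 -258.63744693    9.        ]
[ 583.44533337 -221.69348112    9.        ]
[ 625.53265808 -258.50581189    9.        ]
```

>>> step_arm --increments '[[[0, 0, 0, -0.04, 0.04, 0.7, 1], [0, 0, 0, 0, 0, 0.6, 1], [0, 0, 0, 0, 0, 0.4, 1], [0, 0, 0, 0, 0, 0.18, 1], [0, 0, 0, 0, 0, 0.01, 1]]]'

```text
clock: 17.25
eef_pos: [584.0, -264.1, 209.9]
eef_rot: [-3.141, -0.0, 1.572]
wrist_force: [0.9, 0.8, -1.0]
finger_gap: 50.9
finger_force: 25.0
```

>>> step_arm --increments '[[[0, 0, 0, 0, 0, 0, 1], [0, 0, 0, 0, 0, 0, 1]]]'

```text
clock: 17.45
eef_pos: [584.1, -264.4, 210.6]
eef_rot: [3.14, 0.001, 1.571]
wrist_force: [-0.1, 0.4, -0.3]
finger_gap: 50.9
finger_force: 25.0
```

>>> step_arm --increments '[[[0, 0, 0, 0, 0, 0.01, -1], [0, 0, 0, 0, 0, 0, -1], [0, 0, 0, 0, 0, 0, -1], [0, 0, 0, 0, 0, 0, -1], [0, 0, 0, 0, 0, -0.5, -1]]]'

```text
clock: 17.95
eef_pos: [583.4, -264.3, 227.3]
eef_rot: [-3.138, -0.002, 1.571]
wrist_force: [-0.7, 0.5, 0.3]
finger_gap: 87.7
finger_force: 0.0
```

>>> step_arm --increments '[[[0, 0, 0, 0, 0, -0.8, -1], [0, 0, 0, 0, 0, -0.9, -1], [0, 0, 0, 0, 0, -0.6, -1], [0, 0, 0, 0.97, -0.34, 0, -1], [0, 0, 0, 0.97, -0.34, 0, -1]]]'

```text
clock: 18.45
eef_pos: [556.1, -186.5, 322.0]
eef_rot: [3.14, 0.0, 1.57]
wrist_force: [-0.3, 0.3, 0.6]
finger_gap: 94.3
finger_force: 0.0
```

>>> step_arm --increments '[[[0, 0, 0, 0.97, -0.34, 0, -1], [0, 0, 0, 0.97, -0.34, 0, -1], [0, 0, 0, 0.97, -0.34, 0, -1], [0, 0, 0, 0.97, -0.34, 0, -1], [0, 0, 0, 0.97, -0.34, 0, -1]]]'

```text
clock: 18.95
eef_pos: [487.8, 8.4, 321.7]
eef_rot: [3.141, 0.0, 1.571]
wrist_force: [0.2, 0.3, -0.3]
finger_gap: 93.9
finger_force: 0.0
```

>>> step_arm --increments '[[[0, 0, 0, 0.97, -0.34, 0, -1], [0, 0, 0, 0.97, -0.34, 0, -1], [0, 0, 0, 0.97, -0.34, 0, -1], [0, 0, 0, 0.97, -0.34, 0, -1], [0, 0, 0, 0.97, -0.34, 0, -1]]]'

```text
clock: 19.45
eef_pos: [419.7, 202.5, 321.7]
eef_rot: [3.141, -0.0, 1.571]
wrist_force: [0.7, 0.9, 0.2]
finger_gap: 94.2
finger_force: 0.0
```

>>> step_arm --increments '[[[0, 0, 0, 0, 0, 0, -1], [0, 0, 0, 0, 0, 0, -1]]]'

```text
clock: 19.65
eef_pos: [420.3, 201.5, 321.6]
eef_rot: [3.141, 0.0, 1.573]
wrist_force: [0.4, -0.8, -0.0]
finger_gap: 94.0
finger_force: 0.0
```

```bash
python3 - <<'E'
from h import *
c=snap('wrist','w7');print(manip.read_state()['eef_pos'])
s,r,e=blob(c,lambda i:(i.mean(2)>125)&(i.max(2)-i.min(2)<40),(255,185,305,245));print(s,e,ray(c,*e[0],31),ray(c,*r[0],31))
im=c['frame'][130:290,180:400,::-1];cv2.imwrite('pics/w7c.png',cv2.resize(im,None,fx=3,fy=3))
E
```

```text
[420.64911693 200.7434878  321.51095294]
[262 199  34  33 850] ((278.5216064453125, 214.93614196777344), 17.01416778564453) [420.69472164 204.69681488  31.        ] [420.6741504  204.63340082  31.        ]
```

View pics/w7c.png

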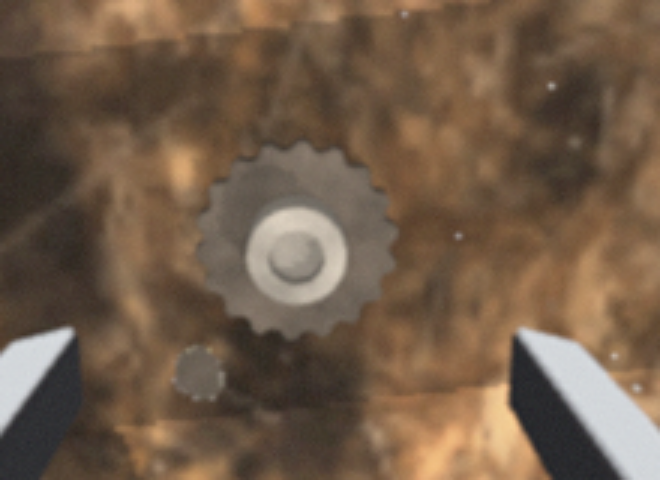

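The hub top is at wrist pixel (278.5,215), which puts it at world (420.7, 204.7).

>>> step_arm --increments '[[[0, 0, 0, 0.09, 0, 0.8, -1], [0, 0, 0, 0, 0, 0.8, -1], [0, 0, 0, 0, 0, 0.7, -1], [0, 0, 0, 0, 0, 0.3, -1], [0, 0, 0, 0, 0, 0.08, -1]]]'

```text
clock: 20.2
eef_pos: [420.9, 203.8, 213.5]
eef_rot: [-3.14, 0.001, 1.57]
wrist_force: [0.1, -0.6, 0.4]
finger_gap: 94.1
finger_force: 0.0
```

>>> step_arm --increments '[[[0, 0, 0, 0, 0, 0, 1], [0, 0, 0, 0, 0, 0, 1], [0, 0, 0, 0, 0, 0, 1], [0, 0, 0, 0, 0, 0, 1], [0, 0, 0, 0, 0, 0, 1]]]' --newtons 30

```text
clock: 20.7
eef_pos: [420.6, 204.7, 214.7]
eef_rot: [3.141, -0.0, 1.571]
wrist_force: [0.1, -0.1, -1.0]
finger_gap: 57.1
finger_force: 0.0
```

>>> step_arm --increments '[[[0, 0, 0, 0, 0, 0, 1], [0, 0, 0, 0, 0, 0, 1], [0, 0, 0, 0, 0, 0, 1], [0, 0, 0, 0, 0, 0, 1], [0, 0, 0, 0, 0, 0, 1]]]'

```text
clock: 21.2
eef_pos: [420.6, 204.7, 214.3]
eef_rot: [3.142, -0.0, 1.571]
wrist_force: [0.4, -0.1, -0.2]
finger_gap: 33.1
finger_force: 30.0
```

>>> step_arm --increments '[[[0, 0, 0, 0, 0, -0.6, 1], [0, 0, 0, 0, 0, -0.8, 1], [0, 0, 0, 0, 0, -0.6, 1], [0, 0, 0, -0.5, 0.88, 0, 1], [0, 0, 0, -0.5, 0.88, 0, 1]]]'

```text
clock: 21.7
eef_pos: [491.5, 164.5, 295.1]
eef_rot: [3.14, -0.0, 1.573]
wrist_force: [0.4, 0.4, -2.9]
finger_gap: 33.3
finger_force: 30.0
```

>>> step_arm --increments '[[[0, 0, 0, -0.5, 0.88, 0, 1], [0, 0, 0, -0.5, 0.88, 0, 1], [0, 0, 0, -0.5, 0.88, 0, 1], [0, 0, 0, -0.54, 0.9, 0, 1], [0, 0, 0, 0, 0, 0, 1]]]'

```text
clock: 22.2
eef_pos: [635.0, 80.3, 293.0]
eef_rot: [-3.141, 0.001, 1.568]
wrist_force: [-0.5, -0.2, -3.3]
finger_gap: 32.9
finger_force: 30.0
```

>>> step_arm --increments '[[[0, 0, 0, 0, 0, 0, 1], [0, 0, 0, 0, 0, 0, 1]]]'

```text
clock: 22.4
eef_pos: [632.0, 83.6, 293.9]
eef_rot: [-3.14, -0.0, 1.572]
wrist_force: [0.5, -0.3, -2.0]
finger_gap: 33.4
finger_force: 30.0
```

```bash
python3 - <<'E'
from h import *
c=snap('wrist','w8');print(manip.read_state()['eef_pos']);im=c['frame'].astype(int)
m=((im.min(2)>135)&(im.max(2)-im.min(2)<40)).astype(np.uint8);m[:150]=0;m[215:]=0;m[:,:212]=0;m[:,352:]=0
h=cv2.convexHull(cv2.findNonZero(m))[:,0]
P=np.array([ray(c,*p,9)[:2] for p in h if p[1]<212])
A=np.c_[2*P,np.ones(len(P))];x=np.linalg.lstsq(A,(P**2).sum(1),rcond=None)[0]
print(len(P),x[:2],np.sqrt(x[2]+x[:2]@x[:2]),P.min(0),P.max(0))
E
```

```text
[631.90554398  83.81886747 294.20421646]
22 [633.83509963  83.14170493] 50.942940907069044 [583.59328745  92.11238881] [683.86230433 133.95179838]
```

Centre (633.8, 83.1), with fitted radius 50.9 matching the nest's 51.

>>> step_arm --increments '[[[0, 0, 0, -0.02, 0.05, 0.7, 1], [0, 0, 0, 0, 0, 0.6, 1], [0, 0, 0, 0, 0, 0.4, 1], [0, 0, 0, 0, 0, 0.18, 1], [0, 0, 0, 0, 0, 0.02, 1]]]'

```text
clock: 22.95
eef_pos: [634.4, 82.7, 218.3]
eef_rot: [-3.141, 0.0, 1.572]
wrist_force: [-0.9, -0.8, -2.3]
finger_gap: 33.4
finger_force: 30.0
```

>>> step_arm --increments '[[[0, 0, 0, 0, 0, 0, 1], [0, 0, 0, 0, 0, 0, 1]]]'

```text
clock: 23.15
eef_pos: [634.7, 82.4, 219.1]
eef_rot: [3.14, -0.0, 1.571]
wrist_force: [0.6, -0.2, -2.5]
finger_gap: 33.3
finger_force: 30.0
```

>>> step_arm --increments '[[[0, 0, 0, 0, 0, 0, -1], [0, 0, 0, 0, 0, 0, -1], [0, 0, 0, 0, 0, 0, -1], [0, 0, 0, 0, 0, 0, -1], [0, 0, 0, 0, 0, 0, -1]]]'

```text
clock: 23.65
eef_pos: [634.6, 82.3, 218.3]
eef_rot: [3.141, 0.0, 1.571]
wrist_force: [-0.4, 0.6, 0.1]
finger_gap: 70.1
finger_force: 0.0
```

>>> step_arm --increments '[[[0, 0, 0, 0, 0, -0.5, -1], [0, 0, 0, 0, 0, -0.8, -1], [0, 0, 0, 0, 0, -0.9, -1], [0, 0, 0, 0, 0, -0.9, -1], [0, 0, 0, 0, -0.9, 0, -1]]]'

```text
clock: 24.15
eef_pos: [600.4, 82.2, 347.7]
eef_rot: [3.131, -0.001, 1.571]
wrist_force: [0.8, -0.9, 0.1]
finger_gap: 94.1
finger_force: 0.0
```

>>> step_arm --increments '[[[0, 0, 0, 0.6, -0.9, 0, -1], [0, 0, 0, 0.6, -0.9, 0, -1], [0, 0, 0, 0.7, -0.9, 0, -1], [0, 0, 0, 0.8, -0.8, 0, -1], [0, 0, 0, 0.9, -0.7, 0, -1]]]'

```text
clock: 24.65
eef_pos: [428.9, 226.9, 342.6]
eef_rot: [3.141, -0.0, 1.57]
wrist_force: [1.2, 0.6, -0.1]
finger_gap: 93.8
finger_force: 0.0
```

>>> step_arm --increments '[[[0, 0, 0, 0.9, -0.6, 0, -1], [0, 0, 0, 0.9, -0.6, 0, -1], [0, 0, 0, 0.9, -0.3, 0, -1], [0, 0, 0, 0, 0, 0, -1], [0, 0, 0, 0, 0, 0, -1]]]'

```text
clock: 25.15
eef_pos: [370.2, 334.5, 342.2]
eef_rot: [-3.141, 0.0, 1.573]
wrist_force: [-0.6, -0.9, -0.1]
finger_gap: 93.7
finger_force: 0.0
```

```bash
python3 - <<'E'
from h import *
c=snap('top','top1')
im=c['frame'][130:265,180:440,::-1];cv2.imwrite('pics/top1c.png',cv2.resize(im,None,fx=3,fy=3,interpolation=cv2.INTER_CUBIC))
E
```

```text
(no output)
```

View pics/top1c.png

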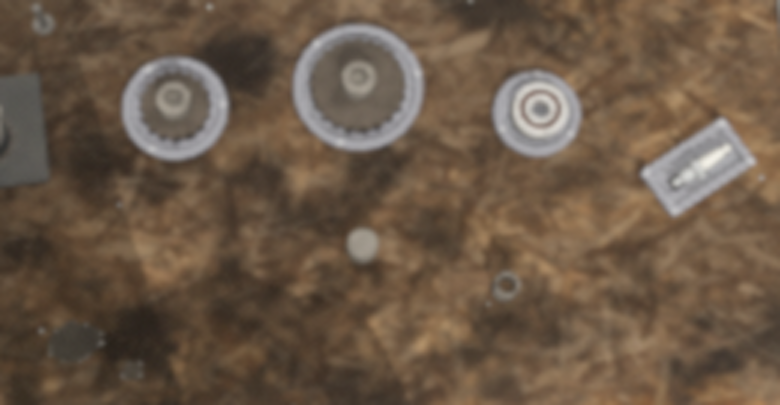

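All four parts sit in their nests: sprockets at crop (174,105) and (358,87), bearing at (540,108), plug at (702,166). The tappet (362,245) and spring (506,285) are unmoved. I'll do a numeric check, as the bearing looks slightly off centre.

```bash
python3 - <<'E'
from h import *
c=np.load('pics/top1.npz')
f=lambda a,b,z:np.round(ray(c,180+a/3,130+b/3,z),1)
print('race',f(540,108,19),f(537,113,9),'sL',f(359,77,35),f(358,88,9),'sS',f(173,98,35),f(175,108,9),'plug',f(702,166,13),f(698,166,9))
E
```

```text
race [ 583.1 -267.2   19. ] [ 581.4 -265.5    9. ] sL [631.1 -98.   35. ] [628.6 -97.7   9. ] sS [633.2  80.2  35. ] [631.3  80.5   9. ] plug [ 508.  -412.3   13. ] [ 509.4 -409.7    9. ]
```

All four parts are within 3 mm of their nest centres, so I'm handing in.

```bash
python3 -c "
from cell import workorder
print(workorder.sign_off())"
```

```text
the job is handed in; nothing more can be done
None
```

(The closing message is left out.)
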